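# Load the ring magazine through its gate

## Task

Push the three flat clear rings, one at a time, through the narrow gate of the loading tray into the slot behind it, each far enough that the spring catch closes behind it before the next ring follows. Only push them with the fingertips so that they slide flat on the tray: do not lift or tip any ring. Leave the tall ring where it stands in the tray, and do not disturb the other things on the bench.

Things in the scene. Friction and masses are not known exactly. Their poses are not given: they have to be found in the camera images.
- tray: fixed loading tray: dark plate 6 mm thick, 4 mm high aluminium bars on it. Wide sorting field: tray x -80 to 80, y -175 to -50 mm between the bars; then two bars at 45 degrees narrow it to the gate at y = 10; then a straight slot, 41 mm wide, to an end stop at y = 158. Origin: centre of the underside, on the slot's centre line; y along the slot away from the field, z up
- gate (a point): middle of the gate (opening 41 mm wide, where the slot begins), on the top face of the plate, 6 mm above the bench; axes as the tray's: y along the slot, inward. The bars' tops lie 4 mm above this point
- stop (a point): middle of the end stop's face at the far end of the slot, on the plate, 148 mm beyond the gate. The slot holds the three rings in single file with about 7 mm to spare before the catch
- catch (a joint): spring catch, a 3 mm flat brass pawl on the slot's +x rail (4.3 to 7.3 mm above the plate, screw head to 8.5), pivot 27, 8 mm (x, y) from the gate, its tip leaning into the slot, inward. 0 = closed, grows as the tip swings aside (0.5 rad as a ring passes, stop 0.75). Weak spring, 0.1 N at the tip; a ring going in pushes it aside, one coming back is blocked
- catch_tip (a point): tip of the catch (rounded end, radius 2 mm), on its top face; closed, it is about x = 10, y = 28 mm from the gate. The catch can close behind a ring whose centre is 46 mm or more beyond the gate along y
- ring_a: flat clear acrylic test ring, 38 mm outside diameter, 12 mm high, about 18 g, lying flat on the tray's plate; origin at the centre of its underside, z up. The three flat rings are alike
- ring_b: flat clear acrylic test ring, 38 mm outside diameter, 12 mm high, about 18 g, lying flat on the tray's plate; origin at the centre of its underside, z up. The three flat rings are alike
- ring_c: flat clear acrylic test ring, 38 mm outside diameter, 12 mm high, about 18 g, lying flat on the tray's plate; origin at the centre of its underside, z up. The three flat rings are alike
- tall_ring: tall clear acrylic ring of another series, 38 mm outside diameter, 32 mm high, standing in the back part of the sorting field; stays where it is. Origin at the centre of its underside
- caliper: steel caliper, 210 mm long, 68 mm wide, 11 mm high, lying on the bench beyond the tray; leave alone. Origin at the centre of its underside
- petri: clear petri dish, 87 mm across, 13 mm high, on the bench to the left beyond the tray; leave alone. Origin at the centre of its underside
- marker: marker pen, 140 mm long, 14 mm thick, on the bench at the near left of the tray; leave alone. Origin at the centre of its underside
Things that resemble listed ones, but are neither listed nor needed, are in the scene too. Leave any black or pink look-alike of the ring_b alone.

How it is judged:
On the way, in this order (a step that is already met when the one before it is completed fails the run):
1. a first flat ring lies in the slot and the catch has closed behind it (value of joint catch below 0.1 rad and ((y of ring_a in the frame of gate between 0.035 and 0.135 m and x of ring_a in the frame of gate between -0.006 and 0.006 m) or (y of ring_b in the frame of gate between 0.035 and 0.135 m and x of ring_b in the frame of gate between -0.006 and 0.006 m) or (y of ring_c in the frame of gate between 0.035 and 0.135 m and x of ring_c in the frame of gate between -0.006 and 0.006 m))), for 0.2 s.
2. a second flat ring lies in the slot with the first and the catch has closed behind it (value of joint catch below 0.1 rad and (((y of ring_a in the frame of gate between 0.035 and 0.135 m and x of ring_a in the frame of gate between -0.006 and 0.006 m) and (y of ring_b in the frame of gate between 0.035 and 0.135 m and x of ring_b in the frame of gate between -0.006 and 0.006 m)) or ((y of ring_a in the frame of gate between 0.035 and 0.135 m and x of ring_a in the frame of gate between -0.006 and 0.006 m) and (y of ring_c in the frame of gate between 0.035 and 0.135 m and x of ring_c in the frame of gate between -0.006 and 0.006 m)) or ((y of ring_b in the frame of gate between 0.035 and 0.135 m and x of ring_b in the frame of gate between -0.006 and 0.006 m) and (y of ring_c in the frame of gate between 0.035 and 0.135 m and x of ring_c in the frame of gate between -0.006 and 0.006 m)))), for 0.2 s.
3. the third flat ring lies in the slot with the others and the catch has closed behind it (value of joint catch below 0.1 rad and y of ring_a in the frame of gate between 0.035 and 0.135 m and x of ring_a in the frame of gate between -0.006 and 0.006 m and y of ring_b in the frame of gate between 0.035 and 0.135 m and x of ring_b in the frame of gate between -0.006 and 0.006 m and y of ring_c in the frame of gate between 0.035 and 0.135 m and x of ring_c in the frame of gate between -0.006 and 0.006 m), for 0.2 s.
At the end, for the whole second after the job is handed in: all three flat rings lie flat and at rest in the slot (centres 35 to 135 mm beyond the gate, within 6 mm of the slot's centre line), the catch is closed behind them (below 0.1 rad), and the tall ring is within 15 mm of its place (all of step 3 and linear speed of each of ring_a, ring_b, ring_c below 0.01 m/s and z of each of ring_a, ring_b, ring_c in the frame of gate below 0.004 m and angle between each of ring_a, ring_b, ring_c's own z axis and vertical below 0.1 rad and distance of tall_ring from where it was at the start of the episode below 0.015 m); the robot touches nothing.
It fails at once if a ring is lifted (more than 7 mm off the tray's plate) (z of any of ring_a, ring_b, ring_c, tall_ring in the frame of gate above 0.007 m).
It fails at once if a ring is tipped (more than about 25 degrees) (angle between any of ring_a, ring_b, ring_c, tall_ring's own z axis and vertical above 0.45 rad).
It fails at once if the tall ring is pushed more than 15 mm from its place (distance of tall_ring from where it was at the start of the episode above 0.015 m).
It fails at once if the caliper, petri dish or marker is moved more than 20 mm (distance of any of caliper, petri, marker from where it was at the start of the episode above 0.02 m).
It also fails if it takes over 61 s, if anything falls off the work surface, if the arm or the gripper's body presses on something with over 40 N, if the wrist force passes 120 N, or if a joint passes its speed limit or range.

## Robot

A 6-joint arm with a two-finger parallel gripper is mounted at the origin on a cart in front of the work surface, level with it; the furniture and walls round the work are solid. World frame = base frame: x ahead of the robot, y to its left, z up, the work surface at z = 0. Lengths are in m, angles in rad, forces in N, time in s.
With the tool pointing down it reaches from about 0.35 to 0.775 m from the base axis. Payload 5.5 kg.
Tool frame: the origin (TCP) lies at the very end of the fingers, on their centre line; the grasp point (between the pads) lies env.pinch_z behind it (env.pinch_z is the distance from the TCP to the grasp point, in m); z points along the fingers, y is the line along which they close (so a half turn about z gives the same grasp; the last joint's range is limited). The gripper opens to 85 mm and grips with 20 to 120 N. Pads are 22 mm wide; open, the fingers measure 114 mm over their backs; the gripper's body (76 mm by 85 mm) begins 54 mm behind the grasp point. The pads swing forward as they close: fully open they stand 13 mm farther back than shut.
Start: joints at [-1.356, 0.313, 0.046, 1.304, 0, 1.431], TCP at [0.2, -0.539, 0.231] pointing down, gripper open.
Joint ranges: [-2.76, 2.76], [-0.86, 1.69], [-1.03, 1.26], [-2.2, 2.34], [-1.47, 1.5], [-3.14, 3.14]. Speed limits (rad/s): [2.57, 2.57, 3.14, 3.14, 3.14, 3.14].

## Interface

Orientations are given as a unit quaternion [w, x, y, z].
In Python, from workcell import env, eyes gives the robot as it stands.
- The arm moves only by the shell command python3 -m jog 'ROWS' [FORCE]. ROWS is JSON, one flat list of numbers, 7 for each row, row after row: the shift along the world's x, y, z as a fraction of full scale, then the turn, a rotation vector about the world's x, y, z as a fraction of full scale, then the opening, from -1 (shut) to 1 (fully open), so that 0 is half open. A call has 1 to 12 rows; each row is the pose to reach, as a shift and turn from the pose commanded when the call began, turning the shorter way round; what a row does not reach only later rows make up. Full scale, the value 1, is 20 cm for a shift and pi rad for a turn. A row lasts 1/12 s, in which the tool goes at most 41.7 mm and 7.16 degrees, less where a joint would pass 70% of its speed; a pose out of reach is approached as far as the arm can. A call with a number of a shift or a turn outside -1 to 1 is refused whole. A call with a gripper value outside its range is refused whole. The fingers move at their own pace and stop on an object; FORCE is the grip in N (left out, the last holds). Time passes only in rows, so rows that repeat a pose let the fingers close. It gives the time, the measured TCP pose, the force, the opening and the grip force at its end, in the units of the state.
- env.get_state(): the state, without advancing time (a new reading comes with each control period).
- eyes.read_camera(name): name is "scene" or "top" or "wrist"; returns (picture, depth): 400x640x3 uint8, red, green, blue; 400x640 float32, m along the optical axis (not along the pixel's ray), 0 where there is no reading.
- eyes.calibration(name): a dict with "fx", "fy", "cx", "cy" (pixels), "R" (3x3) and "t" (3): a world point X has camera coordinates R X + t; the wrist camera has in their place "tool_from_camera" (4x4, takes a point from camera to tool coordinates, whose origin is the TCP and whose axes are the flange's). Camera axes: x right, y down, z forward; pixel columns grow to the right and rows downward; lengths in m; the calibration is good to about 2 mm. A picture is of the moment at which its call begins: read the wrist's pose just before it. calibration takes no time and is no camera call.
- env.hand_in(): hands the job in; it is judged then, once.
The state is a dict: "clock": time; "joint_pos": joint angles; "qvel": joint speeds; "tau": joint torques, N m; "tcp_pos": TCP position; "orientation": TCP orientation; "wrist_force": force on the tool from outside, world axes, zero at the start; "ft_torque": the same for the moment, N m; "finger_gap": finger opening in m; "grip_force": force on a finger pad.
Only numpy, scipy, OpenCV 4.12 (cv2) and the standard library are available. Lean on these libraries where they do the work, as an engineer would, in place of code of your own. Each camera call takes 0.05 s, during which the arm holds its last target. There are 200 camera calls.

## Working session

There is one attempt and no reset: what is moved stays moved. The work goes in short steps, Python scripts to look and compute and a shell command to move; the robot and the scene stay as the last step left them, time stands still between calls to the robot, and variables do not carry over. Pictures are saved under pics/ and viewed, at most 10 in all, crops included, and the job is handed in when it is done.

```bash
mkdir -p pics; ls; python3 - <<'E'
from workcell import env, eyes
import cv2
s=env.get_state();print(s['clock'],s['tcp_pos'],s['orientation'],s['finger_gap'],env.pinch_z)
for n in("top","scene"):
    p,d=eyes.read_camera(n);cv2.imwrite(f"pics/{n}0.png",p[...,::-1]);c=eyes.calibration(n);print(n,c)
E
```

```text
pics
0.0 [ 0.19965316 -0.53870232  0.23041547] [-8.75515237e-04  9.84302549e-01  1.76487179e-01 -3.68482227e-05] 0.08523611770360312 0.0187
top {'fx': 457.26550951371706, 'fy': 457.26550951371706, 'cx': 315.97170074681924, 'cy': 198.5924667057469, 'R': array([[ 0.01811553, -0.99982042, -0.0055643 ],
       [-0.96785676, -0.01613959, -0.25098368],
       [ 0.2508488 ,  0.00993215, -0.96797533]]), 't': array([-0.03607037,  0.58281437,  0.85773707])}
scene {'fx': 448.64944084180854, 'fy': 448.64944084180854, 'cx': 329.5891782097571, 'cy': 200.43993319936916, 'R': array([[ 0.47658695, -0.87909167, -0.00791903],
       [-0.46910854, -0.24668162, -0.84798901],
       [ 0.74350659,  0.40785538, -0.52995465]]), 't': array([-0.29262084,  0.27844438,  0.52501537])}
```

View pics/top0.png

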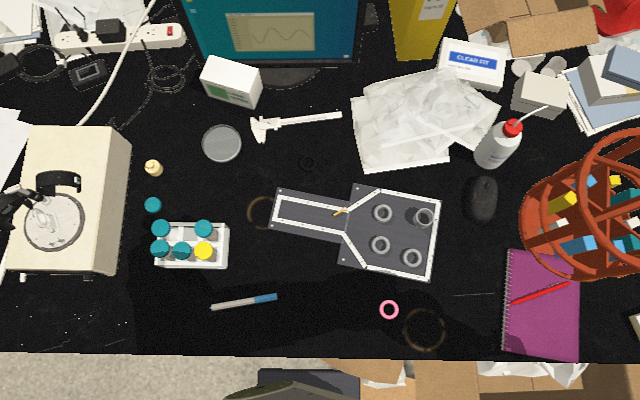

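View pics/scene0.png

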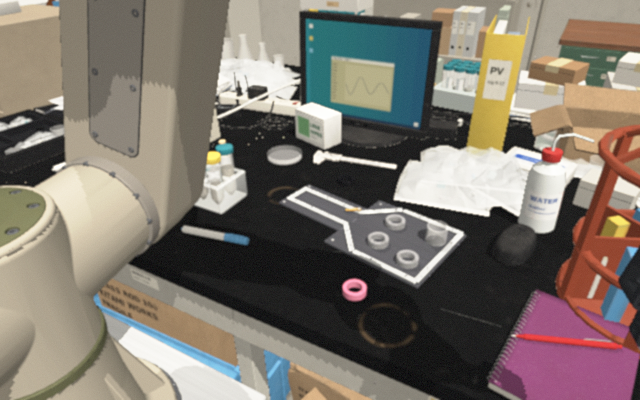

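The top view shows the tray with its slot towards image left. The flat rings are at about (382,213), (379,244) and (412,257), and the taller one is at (423,217). The look-alikes are a black ring at (308,163) and a pink one at (389,309), both outside the tray. I'll confirm this in an enlarged crop.

```bash
python3 - <<'E'
import cv2
p=cv2.imread("pics/top0.png")[180:288,264:448]
cv2.imwrite("pics/crop0.png",cv2.resize(p,None,fx=4.3,fy=4.3,interpolation=cv2.INTER_CUBIC))
E
```

```text
(no output)
```

View pics/crop0.png

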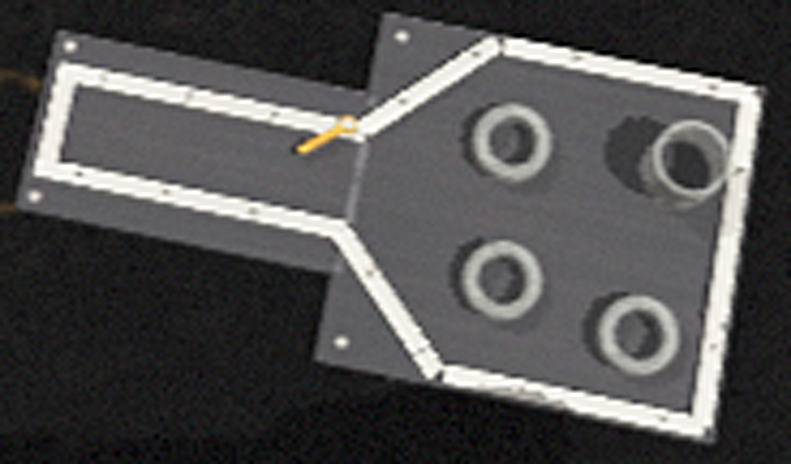

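The crop confirms it: the three flat rings are at crop (512,142), (503,279) and (639,334). The tall ring, with its long wall and shadow, is at (693,158). I'll fit the tray pose from the inner corners of the bars.

```bash
cat > h.py <<'E'
import numpy as np, json, os
from scipy.optimize import least_squares
from workcell import env, eyes
def c2p(c,o=(264,180),s=4.3): return (np.array(c,float)+.5)/s-.5+o
def ray(uv,z,n="top"):
    c=eyes.calibration(n);R,t=np.array(c["R"]),np.array(c["t"])
    d=R.T@np.array([(uv[0]-c["cx"])/c["fx"],(uv[1]-c["cy"])/c["fy"],1]);o=-R.T@t
    return (o+d*(z-o[2])/d[2])[:2]
def rot(a): return np.array([[np.cos(a),-np.sin(a)],[np.sin(a),np.cos(a)]])
if os.path.exists("tray.json"): TX,TY,TA=json.load(open("tray.json"))
def w(p): return rot(TA)@(np.array(p)/1e3)+[TX,TY]        # tray mm (gate frame y+10) -> world
def l(P): return (rot(TA).T@(np.array(P)-[TX,TY]))*1e3
E
python3 - <<'E'
from h import *
cr=[(77,86),(60,165),(363,138),(344,221),(500,53),(440,366),(739,101),(697,411)]
tr=np.array([(20.5,158),(-20.5,158),(20.5,10),(-20.5,10),(80,-50),(-80,-50),(80,-175),(-80,-175)])/1e3
P=np.array([ray(c2p(c),.010) for c in cr])
f=lambda q:((tr@rot(q[2]).T+q[:2])-P).ravel()
r=least_squares(f,[.45,-.1,0],loss='soft_l1',f_scale=.002);print(r.x,(f(r.x).reshape(-1,2)*1e3).round(1))
json.dump(list(r.x),open("tray.json","w"))
import h;h.TX,h.TY,h.TA=r.x
for n,c,z in[("A",(512,142),.018),("B",(503,279),.018),("C",(639,334),.018),("T",(693,156),.038)]:
    W=ray(c2p(c),z);print(n,W.round(4),"tray",h.l(W).round(1))
s=env.get_state();g=[0,10];print("gate",h.w(g),"yaw deg",np.degrees(r.x[2]))
E
```

```text
[ 0.54766834 -0.10040103 -0.18325394] [[ 0.2  1.3]
 [ 1.   1.8]
 [-2.2  0.9]
 [ 0.1 -1. ]
 [-0.2  0.8]
 [ 1.8 -2. ]
 [ 0.2 -1.8]
 [-1.4 -0.4]]
A [ 0.5692 -0.1691] tray [ 33.7 -63.6]
B [ 0.5002 -0.1634] tray [-35.2 -70.6]
C [ 0.4744 -0.2291] tray [ -48.6 -139.9]
T [ 0.5591 -0.2543] tray [  39.3 -149.3]
gate [ 0.54949064 -0.09056847] yaw deg -10.499677428022931
```

```bash
cat >> h.py <<'E'
def rows(wps,yaw=None,verb=True):
    "wps: (x,y tray mm, z mm abs) -> shift fractions from the present pose"
    s=env.get_state();p=np.array(s['tcp_pos'])
    q=s['orientation'];R=np.array([1-2*(q[2]**2+q[3]**2),2*(q[1]*q[2]+q[0]*q[3])])
    print("t",round(s['clock'],2),"tcp tray",l(p[:2]).round(1),"z",round(p[2]*1e3,1),"F",np.round(s['wrist_force'],1),"gap",round(s['finger_gap']*1e3,1))
    err=((np.degrees(np.arctan2(R[1],R[0])-TA)-90+90)%180-90); e=(np.degrees(TA)+90-np.degrees(np.arctan2(R[1],R[0]))+90)%180-90
    print("turn z to tool x along slot: deg",round(e,2),"frac",round(e/180,4))
    for a in wps:
        d=(np.append(w(a[:2]),a[2]/1e3)-p)/.2;print(a,d.round(3))
E
python3 - <<'E'
from h import *
rows([(33.7,-101.6,80)]);p=env.get_state()['tcp_pos'];print((np.array([.36,-.3,.23])-p)/.2)
print((np.append(w((33.7,-101.6)),.1)-[.36,-.3,.23])/.2)
E
```

```text
t 0.1 tcp tray [-262.3 -494.4] z 230.5 F [0.3 0.1 0.5] gap 85.0
turn z to tool x along slot: deg 59.17 frac 0.3287
(33.7, -101.6, 80) [ 1.813  1.662 -0.753]
[ 0.80177423  1.1937797  -0.00261168]
[ 1.01144751  0.46779509 -0.65      ]
```

```bash
python3 -m jog '[0.2,0.3,0,0,0,0.08,-0.39, 0.4,0.6,0,0,0,0.16,-0.39, 0.6,0.8,0,0,0,0.24,-0.39, 0.8,1,0,0,0,0.3287,-0.39, 0.8,1,0,0,0,0.3287,-0.39, 0.8,1,0,0,0,0.3287,-0.39, 0.8,1,0,0,0,0.3287,-0.39, 0.8,1,0,0,0,0.3287,-0.39, 0.8,1,0,0,0,0.3287,-0.39, 0.8,1,0,0,0,0.3287,-0.39]' 20; python3 -c "
from h import *
rows([(33.7,-101.6,90)])"
```

```text
clock: 0.93
tcp_pos: [0.36, -0.3385, 0.231]
orientation: [-0.0, 0.768, 0.64, 0.0]
wrist_force: [-0.2, 0.6, 0.1]
finger_gap: 0.026
grip_force: 0.0
t 0.93 tcp tray [-141.2 -268.3] z 231.0 F [-0.2  0.6  0.1] gap 26.0
turn z to tool x along slot: deg -0.11 frac -0.0006
(33.7, -101.6, 90) [ 1.012  0.66  -0.705]
```

```bash
python3 -m jog '[0.3,0.2,-0.2,0,0,0,-0.39, 0.6,0.4,-0.4,0,0,0,-0.39, 0.8,0.55,-0.6,0,0,0,-0.39, 1,0.66,-0.7,0,0,0,-0.39, 1,0.66,-0.7,0,0,0,-0.39, 1,0.66,-0.7,0,0,0,-0.39, 1,0.66,-0.7,0,0,0,-0.39, 1,0.66,-0.7,0,0,0,-0.39]'; python3 - <<'E'
from h import *
import cv2
rows([(33.7,-101.6,40),(33.7,-101.6,9)])
p,d=eyes.read_camera("wrist");cv2.imwrite("pics/w1.png",p[...,::-1])
c=eyes.calibration("wrist");print({k:np.round(v,4).tolist() for k,v in c.items()})
E
```

```text
clock: 1.6
tcp_pos: [0.561, -0.2038, 0.0872]
orientation: [-0.002, 0.768, 0.64, -0.0]
wrist_force: [0.2, 0.0, -0.1]
finger_gap: 0.0262
grip_force: 0.0
t 1.6 tcp tray [ 32.  -99.3] z 87.2 F [ 0.2  0.  -0.1] gap 26.2
turn z to tool x along slot: deg -0.14 frac -0.0008
(33.7, -101.6, 40) [ 0.006 -0.013 -0.236]
(33.7, -101.6, 9) [ 0.006 -0.013 -0.391]
{'fx': 341.1791, 'fy': 341.1791, 'cx': 320.1755, 'cy': 197.1058, 'tool_from_camera': [[0.0008, -0.9573, -0.289, 0.0724], [1.0, 0.0006, 0.0006, 0.0017], [-0.0004, -0.289, 0.9573, -0.1429], [0.0, 0.0, 0.0, 1.0]]}
```

View pics/w1.png

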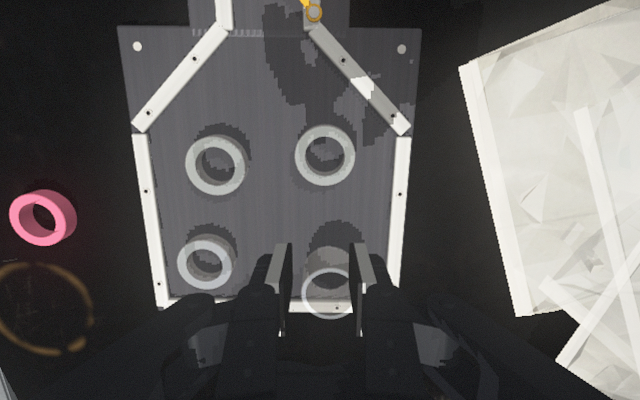

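The wrist view looks along the slot. Ring A is at (325,155), B at (216,165) and C at (205,264), and the tall ring sits between the fingers in the picture but farther back. I'll refine the positions from this closer view.

```bash
cat >> h.py <<'E'
def wray(uv,z,p=None,q=None):
    from scipy.spatial.transform import Rotation as Ro
    s=env.get_state();c=eyes.calibration("wrist");T=np.array(c["tool_from_camera"])
    p=np.array(s['tcp_pos']);q=s['orientation'];R=Ro.from_quat([q[1],q[2],q[3],q[0]]).as_matrix()
    d=R@T[:3,:3]@np.array([(uv[0]-c["cx"])/c["fx"],(uv[1]-c["cy"])/c["fy"],1]);o=p+R@T[:3,3]
    return (o+d*(z-o[2])/d[2])[:2]
E
python3 - <<'E'
from h import *
for n,uv,z in[("A",(325,155),.018),("B",(216,165),.018),("C",(205,264),.018),("gL",(229,29),.01),("gR",(308,27),.01),("fL",(147,131),.01),("fR",(399,136),.01),("bL",(163,299),.01)]:
    print(n,l(wray(uv,z)).round(1))
E
```

```text
A [ 35.4 -65.1]
B [-33.9 -71.7]
C [ -47.5 -141.7]
gL [-21.7   8.4]
gR [25.   9.5]
fL [-78.9 -51.3]
fR [ 83. -54.]
bL [ -84.7 -175.1]
```

```bash
python3 -m jog '[0.008,-0.012,-0.1,0,0,0,-0.39, 0.008,-0.012,-0.2,0,0,0,-0.39, 0.008,-0.012,-0.25,0,0,0,-0.39, 0.008,-0.012,-0.25,0,0,0,-0.39, 0.008,-0.012,-0.25,0,0,0,-0.39]'; python3 -c "
from h import *
rows([(34,-101,9),(34,-89,9),(17,-54,9),(2,-22,9)])"
```

```text
clock: 2.07
tcp_pos: [0.5604, -0.2102, 0.0415]
orientation: [-0.0, 0.769, 0.639, -0.0]
wrist_force: [-0.2, -0.4, -0.4]
finger_gap: 0.0259
grip_force: 0.0
t 2.07 tcp tray [  32.5 -105.6] z 41.5 F [-0.2 -0.4 -0.4] gap 25.9
turn z to tool x along slot: deg 0.1 frac 0.0006
(34, -101, 9) [ 0.011  0.021 -0.163]
(34, -89, 9) [ 0.022  0.08  -0.163]
(17, -54, 9) [-0.029  0.268 -0.163]
(2, -22, 9) [-0.074  0.439 -0.163]
```

```bash
python3 -m jog '[0.011,0.01,-0.06,0,0,0,-0.39, 0.011,0.02,-0.12,0,0,0,-0.39, 0.011,0.02,-0.16,0,0,0,-0.39, 0.011,0.02,-0.16,0,0,0,-0.39, 0.011,0.02,-0.16,0,0,0,-0.39, 0.011,0.02,-0.16,0,0,0,-0.39]'; python3 -c "
from h import *
for i in range(4): print(env.get_state()['tcp_pos'])
rows([(34,-89,9),(17,-54,9),(2,-22,9)])"
```

```text
clock: 2.57
tcp_pos: [0.564, -0.2059, 0.0099]
orientation: [0.0, 0.769, 0.639, 0.0]
wrist_force: [-0.4, 0.5, -0.0]
finger_gap: 0.0262
grip_force: 0.0
[ 0.56397583 -0.20588652  0.0098722 ]
[ 0.56397583 -0.20588652  0.0098722 ]
[ 0.56397583 -0.20588652  0.0098722 ]
[ 0.56397583 -0.20588652  0.0098722 ]
t 2.57 tcp tray [  35.3 -100.7] z 9.9 F [-0.4  0.5 -0. ] gap 26.2
turn z to tool x along slot: deg 0.01 frac 0.0
(34, -89, 9) [ 0.005  0.059 -0.004]
(17, -54, 9) [-0.047  0.246 -0.004]
(2, -22, 9) [-0.092  0.417 -0.004]
```

```bash
python3 -m jog '[0.003,0.03,-0.003,0,0,0,-0.39, 0.005,0.06,-0.003,0,0,0,-0.39, -0.005,0.096,-0.003,0,0,0,-0.39, -0.015,0.13,-0.003,0,0,0,-0.39, -0.025,0.165,-0.003,0,0,0,-0.39, -0.034,0.2,-0.003,0,0,0,-0.39, -0.044,0.235,-0.003,0,0,0,-0.39, -0.053,0.27,-0.003,0,0,0,-0.39, -0.063,0.305,-0.003,0,0,0,-0.39, -0.073,0.34,-0.003,0,0,0,-0.39, -0.082,0.375,-0.003,0,0,0,-0.39, -0.09,0.41,-0.003,0,0,0,-0.39]'; python3 - <<'E'
from h import *
import cv2
rows([(2,-35,9),(-9,-35,14),(-9,-22,14),(-9,29.5,14)])
p,d=eyes.read_camera("wrist");cv2.imwrite("pics/w2.png",p[...,::-1])
E
```

```text
clock: 3.57
tcp_pos: [0.5453, -0.123, 0.0088]
orientation: [0.0, 0.769, 0.639, 0.0]
wrist_force: [-0.8, -0.1, 0.5]
finger_gap: 0.0263
grip_force: 0.2
t 3.57 tcp tray [  1.8 -22.6] z 8.8 F [-0.8 -0.1  0.5] gap 26.3
turn z to tool x along slot: deg 0.01 frac 0.0001
(2, -35, 9) [-0.01  -0.061  0.001]
(-9, -35, 14) [-0.064 -0.051  0.026]
(-9, -22, 14) [-0.053  0.013  0.026]
(-9, 29.5, 14) [-0.006  0.266  0.026]
```

View pics/w2.png

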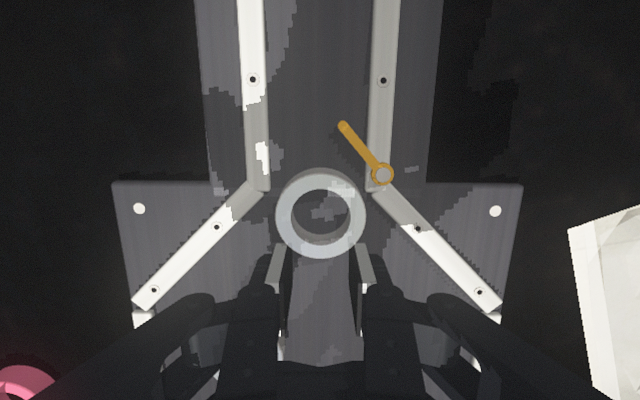

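Ring A is centred in the gate at (320,213), between the gate corners at (268,190) and (370,190). I'll correct the tray estimate from these.

```bash
python3 - <<'E'
from h import *
for n,uv,z in[("gL",(268,190),.01),("gR",(370,190),.01),("sL",(263,20),.01),("sR",(373,20),.01),("ring",(320,213),.018),("tip",(343,126),.0133),("piv",(381,174),.0145)]:
    print(n,l(wray(uv,z)).round(1))
E
```

```text
gL [-19.8  11.5]
gR [24.1 11.6]
sL [-18.9  77.6]
sR [22.3 77.6]
ring [2.6 3.8]
tip [11.7 38.9]
piv [27.7 19.6]
```

```bash
python3 - <<'E'
from h import *
import json
n=w((1.7,1.2));json.dump([n[0],n[1],TA],open("tray.json","w"))
import h;h.TX,h.TY=n
rows([(0,-36,9),(-9,-36,14),(-9,-28,14),(-9,29.5,14)])
E
python3 -m jog '[-0.005,-0.04,0,0,0,0,-0.39, -0.01,-0.065,0.015,0,0,0,-0.7, -0.035,-0.06,0.025,0,0,0,-1, -0.057,-0.055,0.027,0,0,0,-1, -0.057,-0.055,0.027,0,0,0,-1, -0.057,-0.055,0.027,0,0,0,-1, -0.057,-0.055,0.027,0,0,0,-1]'; python3 -c "
from h import *
rows([(-9,-36,14),(-9,-28,14),(-9,0,14),(-9,29.5,14)])"
```

```text
t 3.62 tcp tray [ -0.8 -22.6] z 8.6 F [-0.3  1.2 -0.6] gap 25.9
turn z to tool x along slot: deg -0.05 frac -0.0003
(0, -36, 9) [-0.008 -0.067  0.002]
(-9, -36, 14) [-0.053 -0.058  0.027]
(-9, -28, 14) [-0.045 -0.019  0.027]
(-9, 29.5, 14) [0.007 0.264 0.027]
clock: 4.2
tcp_pos: [0.5341, -0.1347, 0.0142]
orientation: [0.0, 0.769, 0.639, 0.0]
wrist_force: [0.3, -1.2, -0.1]
finger_gap: 0.0004
grip_force: 0.0
t 4.2 tcp tray [ -8.8 -37.4] z 14.2 F [ 0.3 -1.2 -0.1] gap 0.4
turn z to tool x along slot: deg 0.02 frac 0.0001
(-9, -36, 14) [ 0.     0.007 -0.001]
(-9, -28, 14) [ 0.008  0.047 -0.001]
(-9, 0, 14) [ 0.033  0.184 -0.001]
(-9, 29.5, 14) [ 0.06   0.329 -0.001]
```

```bash
python3 -m jog '[0.007,0.04,-0.001,0,0,0,-1, 0.013,0.07,-0.001,0,0,0,-1, 0.018,0.1,-0.001,0,0,0,-1, 0.024,0.13,-0.001,0,0,0,-1, 0.029,0.16,-0.001,0,0,0,-1, 0.035,0.19,-0.001,0,0,0,-1, 0.04,0.22,-0.001,0,0,0,-1, 0.046,0.25,-0.001,0,0,0,-1, 0.051,0.28,-0.001,0,0,0,-1, 0.056,0.31,-0.001,0,0,0,-1, 0.06,0.33,-0.001,0,0,0,-1, 0.06,0.33,-0.001,0,0,0,-1]'; python3 - <<'E'
from h import *
import cv2
rows([(-9,20,14),(-9,0,60)])
p,d=eyes.read_camera("wrist");cv2.imwrite("pics/w3.png",p[...,::-1])
E
```

```text
clock: 5.2
tcp_pos: [0.5427, -0.0678, 0.0131]
orientation: [-0.002, 0.769, 0.64, -0.003]
wrist_force: [-7.2, -3.8, 2.5]
finger_gap: 0.0002
grip_force: 3.5
t 5.2 tcp tray [-12.5  29.9] z 13.1 F [-7.2 -3.8  2.5] gap 0.2
turn z to tool x along slot: deg -0.01 frac -0.0001
(-9, 20, 14) [ 0.008 -0.052  0.005]
(-9, 0, 60) [-0.01  -0.15   0.235]
```

View pics/w3.png

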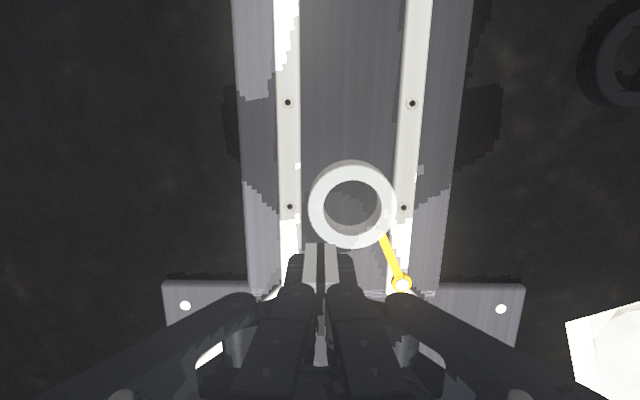

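The ring is in the slot at (352,205). The catch tip at (383,237) still rests against its back, and the narrow fingertips are touching it off-centre.

```bash
python3 - <<'E'
from h import *
for n,uv,z in[("ring",(352,204),.018),("sL",(300,205),.01),("sR",(396,205),.01),("fingL",(305,243),.0131),("fingR",(340,243),.0131),("tip",(383,237),.0133),("piv",(400,284),.0145)]:
    print(n,l(wray(uv,z)).round(1))
E
```

```text
ring [ 3.3 57.7]
sL [-19.3  54.6]
sR [23.8 54.7]
fingL [-17.1  37.4]
fingR [-1.2 37.4]
tip [18.2 40.6]
piv [27.2 17.2]
```

```bash
python3 -m jog '[-0.005,-0.05,0.003,0,0,0,-1, -0.005,-0.05,0.03,0,0,0,-1, -0.01,-0.1,0.1,0,0,0,-1, -0.01,-0.15,0.2,0,0,0,-1, -0.01,-0.15,0.2,0,0,0,-1, -0.01,-0.15,0.2,0,0,0,-1]'; python3 - <<'E'
from h import *
import cv2
rows([(-3,10,30),(-3,10,14),(-3,32,14)])
p,d=eyes.read_camera("wrist");cv2.imwrite("pics/w4.png",p[...,::-1])
E
```

```text
clock: 5.75
tcp_pos: [0.5463, -0.0996, 0.0557]
orientation: [0.002, 0.769, 0.639, 0.002]
wrist_force: [-1.0, 0.2, -0.5]
finger_gap: 0.0004
grip_force: 0.0
t 5.75 tcp tray [-3.2 -0.7] z 55.7 F [-1.   0.2 -0.5] gap 0.4
turn z to tool x along slot: deg 0.07 frac 0.0004
(-3, 10, 30) [ 0.011  0.052 -0.129]
(-3, 10, 14) [ 0.011  0.052 -0.209]
(-3, 32, 14) [ 0.031  0.16  -0.209]
```

View pics/w4.png

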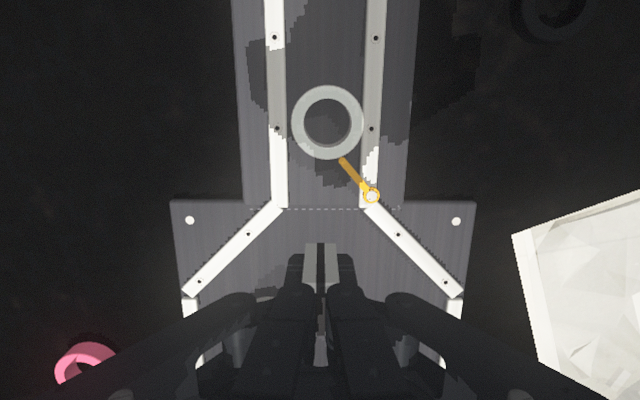

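The catch has swung in, with its tip at (342,160), behind the ring at (327,122). Next I'll check the numbers and plan ring B.

```bash
python3 - <<'E'
from h import *
for n,uv,z in[("ring",(327,122),.018),("gL",(284,207),.01),("gR",(363,207),.01),("tip",(342,160),.0133),("piv",(371,195),.0145),("closed tip is (10,38); ring",(327,122),.018)]:
    W=wray(uv,z);print(n,l(W).round(1))
B=(-34.7,-72.5);rows([(-3,-20,100),(B[0],B[1]-34.5,60),(B[0],B[1]-34.5,9)])
E
```

```text
ring [ 1.  58.5]
gL [-23.5   9.7]
gR [22.3  9.6]
tip [ 9.4 37.8]
piv [25.9 18.2]
closed tip is (10,38); ring [ 1.  58.5]
t 5.8 tcp tray [-4.4 -0.2] z 54.6 F [-0.4  0.9 -1.2] gap -0.1
turn z to tool x along slot: deg 0.04 frac 0.0002
(-3, -20, 100) [-0.011 -0.099  0.227]
(-34.7, -107.0, 60) [-0.246 -0.497  0.027]
(-34.7, -107.0, 9) [-0.246 -0.497 -0.228]
```

```bash
python3 -m jog '[-0.05,-0.1,0.03,0,0,0,-0.39, -0.12,-0.25,0.03,0,0,0,-0.39, -0.2,-0.4,0.03,0,0,0,-0.39, -0.252,-0.496,0.02,0,0,0,-0.39, -0.252,-0.496,-0.05,0,0,0,-0.39, -0.252,-0.496,-0.05,0,0,0,-0.39, -0.252,-0.496,-0.05,0,0,0,-0.39, -0.252,-0.496,-0.05,0,0,0,-0.39]'; python3 -c "
from h import *
rows([(-36,-107,40),(-36,-107,9),(-36,-98,9),(0,-23.5,9)])"
```

```text
clock: 6.47
tcp_pos: [0.4937, -0.197, 0.0436]
orientation: [-0.001, 0.769, 0.64, -0.0]
wrist_force: [0.2, -0.1, -0.1]
finger_gap: 0.0259
grip_force: 0.0
t 6.47 tcp tray [ -37.2 -106. ] z 43.6 F [ 0.2 -0.1 -0.1] gap 25.9
turn z to tool x along slot: deg -0.05 frac -0.0003
(-36, -107, 40) [ 0.005 -0.006 -0.018]
(-36, -107, 9) [ 0.005 -0.006 -0.173]
(-36, -98, 9) [ 0.013  0.038 -0.173]
(0, -23.5, 9) [ 0.258  0.372 -0.173]
```

```bash
python3 -m jog '[0.005,-0.004,-0.06,0,0,0,-0.39, 0.005,-0.004,-0.12,0,0,0,-0.39, 0.005,-0.004,-0.17,0,0,0,-0.39, 0.005,-0.004,-0.17,0,0,0,-0.39, 0.005,-0.004,-0.17,0,0,0,-0.39, 0.005,-0.004,-0.17,0,0,0,-0.39]'; python3 -c "
from h import *
rows([(-36,-107,9),(-36,-98,9),(0,-23.5,9)])"
```

```text
clock: 6.97
tcp_pos: [0.4951, -0.1984, 0.0103]
orientation: [0.0, 0.769, 0.64, 0.0]
wrist_force: [-0.3, -0.2, 1.0]
finger_gap: 0.0262
grip_force: 0.0
t 6.97 tcp tray [ -35.5 -107.1] z 10.3 F [-0.3 -0.2  1. ] gap 26.2
turn z to tool x along slot: deg -0.03 frac -0.0002
(-36, -107, 9) [-0.002  0.001 -0.007]
(-36, -98, 9) [ 0.006  0.045 -0.007]
(0, -23.5, 9) [ 0.251  0.379 -0.007]
```

```bash
python3 -m jog '[0.003,0.022,-0.005,0,0,0,-0.39, 0.006,0.045,-0.005,0,0,0,-0.39, 0.03,0.08,-0.005,0,0,0,-0.39, 0.055,0.113,-0.005,0,0,0,-0.39, 0.08,0.147,-0.005,0,0,0,-0.39, 0.105,0.18,-0.005,0,0,0,-0.39, 0.13,0.214,-0.005,0,0,0,-0.39, 0.154,0.247,-0.005,0,0,0,-0.39, 0.178,0.281,-0.005,0,0,0,-0.39, 0.203,0.314,-0.005,0,0,0,-0.39, 0.228,0.348,-0.005,0,0,0,-0.39, 0.251,0.38,-0.005,0,0,0,-0.39]'; python3 - <<'E'
from h import *
import cv2
p,d=eyes.read_camera("wrist");cv2.imwrite("pics/w5.png",p[...,::-1])
rows([(0,-37,9),(-4,-37,14.5),(-4,-28,14.5),(-4,29.5,14.5)])
E
```

```text
clock: 7.97
tcp_pos: [0.5455, -0.1219, 0.0089]
orientation: [0.0, 0.769, 0.639, 0.0]
wrist_force: [0.4, 0.3, 0.6]
finger_gap: 0.026
grip_force: 0.2
t 8.02 tcp tray [  0.7 -21.7] z 9.0 F [ 1.   0.2 -0.4] gap 25.9
turn z to tool x along slot: deg -0.06 frac -0.0003
(0, -37, 9) [-0.017 -0.075  0.   ]
(-4, -37, 14.5) [-0.037 -0.071  0.028]
(-4, -28, 14.5) [-0.029 -0.027  0.028]
(-4, 29.5, 14.5) [0.024 0.256 0.028]
```

View pics/w5.png

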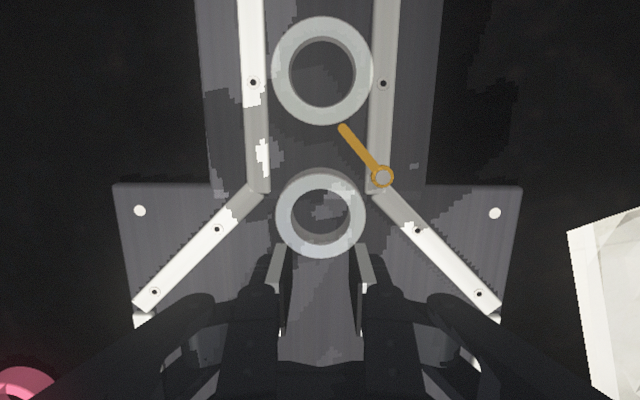

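Ring B sits at the gate mouth at (320,213), and the first ring is behind the closed catch at (322,70). I'll close the fingers and push nearly centred this time.

```bash
python3 -m jog '[-0.005,-0.04,0,0,0,0,-0.39, -0.017,-0.075,0.015,0,0,0,-0.7, -0.03,-0.073,0.028,0,0,0,-1, -0.037,-0.071,0.028,0,0,0,-1, -0.037,-0.071,0.028,0,0,0,-1, -0.037,-0.071,0.028,0,0,0,-1, -0.037,-0.071,0.028,0,0,0,-1]'; python3 -c "
from h import *
rows([(-4,-28,14.5),(-4,30,14.5)])"
```

```text
clock: 8.6
tcp_pos: [0.5374, -0.1369, 0.0146]
orientation: [0.0, 0.769, 0.639, 0.0]
wrist_force: [-1.1, 0.5, 0.2]
finger_gap: -0.0001
grip_force: 0.0
t 8.6 tcp tray [ -5.1 -39. ] z 14.6 F [-1.1  0.5  0.2] gap -0.1
turn z to tool x along slot: deg 0.02 frac 0.0001
(-4, -28, 14.5) [ 0.016  0.053 -0.   ]
(-4, 30, 14.5) [ 0.068  0.338 -0.   ]
```

```bash
python3 -m jog '[0.013,0.05,0,0,0,0,-1, 0.018,0.08,0,0,0,0,-1, 0.023,0.11,0,0,0,0,-1, 0.028,0.14,0,0,0,0,-1, 0.034,0.17,0,0,0,0,-1, 0.039,0.2,0,0,0,0,-1, 0.045,0.23,0,0,0,0,-1, 0.05,0.26,0,0,0,0,-1, 0.055,0.285,0,0,0,0,-1, 0.06,0.31,0,0,0,0,-1, 0.065,0.334,0,0,0,0,-1, 0.065,0.334,0,0,0,0,-1]'; python3 -c "
from h import *
rows([(-4,20,14.5),(-4,0,60)])"; python3 -m jog '[-0.01,-0.05,0.003,0,0,0,-1, -0.01,-0.05,0.03,0,0,0,-1, -0.02,-0.1,0.1,0,0,0,-1, -0.026,-0.15,0.2,0,0,0,-1, -0.026,-0.15,0.2,0,0,0,-1, -0.026,-0.15,0.2,0,0,0,-1]'; python3 - <<'E'
from h import *
import cv2
p,d=eyes.read_camera("wrist");cv2.imwrite("pics/w6.png",p[...,::-1])
rows([(-49.7,-180,45),(-49.7,-180,11)])
E
```

```text
clock: 9.6
tcp_pos: [0.5507, -0.0691, 0.0145]
orientation: [-0.0, 0.769, 0.64, 0.0]
wrist_force: [-0.6, -0.4, -0.1]
finger_gap: -0.0002
grip_force: 0.0
t 9.6 tcp tray [-4.4 30.1] z 14.5 F [-0.6 -0.4 -0.1] gap -0.2
turn z to tool x along slot: deg -0.05 frac -0.0003
(-4, 20, 14.5) [-0.007 -0.05  -0.   ]
(-4, 0, 60) [-0.026 -0.149  0.227]
clock: 10.1
tcp_pos: [0.5465, -0.1015, 0.056]
orientation: [0.001, 0.77, 0.639, 0.001]
wrist_force: [0.0, -0.8, 0.2]
finger_gap: -0.0
grip_force: 0.0
t 10.15 tcp tray [-3.7 -1.9] z 55.0 F [ 0.   0.3 -0.3] gap 0.1
turn z to tool x along slot: deg 0.08 frac 0.0005
(-49.7, -180, 45) [-0.389 -0.833 -0.05 ]
(-49.7, -180, 11) [-0.389 -0.833 -0.22 ]
```

View pics/w6.png

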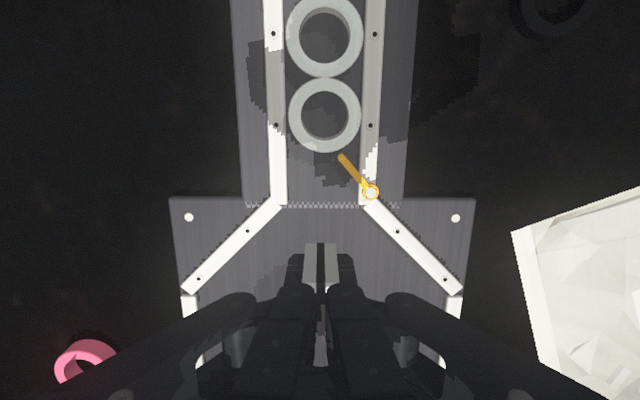

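Two rings now lie in the slot at (325,38) and (325,115), and the catch is closed with its tip at (342,157). Next is ring C.

```bash
python3 -m jog '[-0.06,-0.15,0.01,0,0,0,-0.39, -0.14,-0.3,0.01,0,0,0,-0.39, -0.21,-0.45,0.01,0,0,0,-0.39, -0.28,-0.6,0.01,0,0,0,-0.39, -0.35,-0.75,0,0,0,0,-0.39, -0.387,-0.83,-0.02,0,0,0,-0.39, -0.387,-0.83,-0.05,0,0,0,-0.39, -0.387,-0.83,-0.05,0,0,0,-0.39, -0.387,-0.83,-0.05,0,0,0,-0.39, -0.387,-0.83,-0.05,0,0,0,-0.39]'; python3 - <<'E'
from h import *
import cv2
p,d=eyes.read_camera("wrist");cv2.imwrite("pics/w7.png",p[...,::-1])
rows([(-49.7,-180,12)])
E
```

```text
clock: 10.98
tcp_pos: [0.468, -0.2646, 0.0441]
orientation: [-0.001, 0.768, 0.64, 0.0]
wrist_force: [-0.4, 0.6, -0.2]
finger_gap: 0.0262
grip_force: 0.0
t 11.03 tcp tray [ -49.8 -177.2] z 44.3 F [ 0.1 -0.7  0.9] gap 26.0
turn z to tool x along slot: deg -0.1 frac -0.0005
(-49.7, -180, 12) [-0.002 -0.014 -0.162]
```

View pics/w7.png

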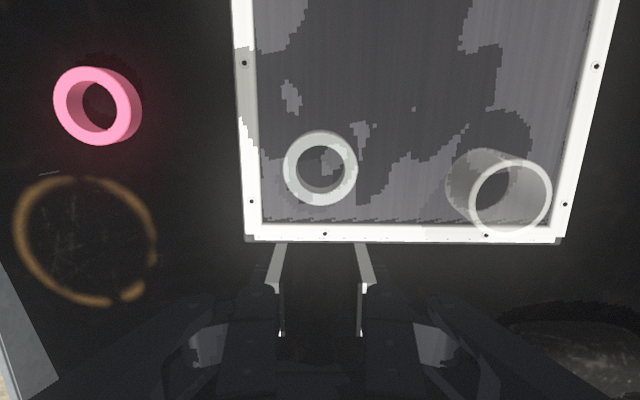

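Ring C at (320,168) is centred ahead of the fingers, and the tall ring at (500,195) is well clear. I'll descend and push.

```bash
python3 -m jog '[-0.001,-0.007,-0.06,0,0,0,-0.39, -0.001,-0.007,-0.12,0,0,0,-0.39, -0.001,-0.007,-0.16,0,0,0,-0.39, -0.001,-0.007,-0.16,0,0,0,-0.39, -0.001,-0.007,-0.16,0,0,0,-0.39]'; python3 -c "
from h import *
rows([(-49.7,-168,12),(-25,-97,10),(0,-23.5,10)])"
```

```text
clock: 11.45
tcp_pos: [0.4677, -0.2665, 0.0123]
orientation: [-0.001, 0.769, 0.64, -0.0]
wrist_force: [-0.2, 0.7, -0.3]
finger_gap: 0.0261
grip_force: 0.0
t 11.45 tcp tray [ -50.1 -179.1] z 12.3 F [-0.2  0.7 -0.3] gap 26.1
turn z to tool x along slot: deg -0.06 frac -0.0003
(-49.7, -168, 12) [ 0.012  0.054 -0.001]
(-25, -97, 10) [ 0.198  0.381 -0.011]
(0, -23.5, 10) [ 0.388  0.719 -0.011]
```

```bash
python3 -m jog '[0.006,0.027,-0.001,0,0,0,-0.39, 0.012,0.054,-0.002,0,0,0,-0.39, 0.03,0.086,-0.004,0,0,0,-0.39, 0.049,0.119,-0.006,0,0,0,-0.39, 0.067,0.152,-0.008,0,0,0,-0.39, 0.086,0.185,-0.01,0,0,0,-0.39, 0.105,0.217,-0.011,0,0,0,-0.39, 0.124,0.25,-0.011,0,0,0,-0.39, 0.142,0.283,-0.011,0,0,0,-0.39, 0.16,0.315,-0.011,0,0,0,-0.39, 0.179,0.348,-0.011,0,0,0,-0.39, 0.198,0.381,-0.011,0,0,0,-0.39]'; python3 -c "
from h import *
rows([(0,-23.5,10)])"
```

```text
clock: 12.45
tcp_pos: [0.5077, -0.1906, 0.0103]
orientation: [0.0, 0.769, 0.639, 0.0]
wrist_force: [-0.5, -0.2, 0.2]
finger_gap: 0.0262
grip_force: 0.4
t 12.45 tcp tray [-24.6 -97.1] z 10.3 F [-0.5 -0.2  0.2] gap 26.2
turn z to tool x along slot: deg 0.01 frac 0.0
(0, -23.5, 10) [ 0.188  0.34  -0.002]
```

```bash
python3 -m jog '[0.019,0.034,0,0,0,0,-0.39, 0.038,0.068,0,0,0,0,-0.39, 0.056,0.102,0,0,0,0,-0.39, 0.075,0.136,0,0,0,0,-0.39, 0.094,0.17,0,0,0,0,-0.39, 0.113,0.204,0,0,0,0,-0.39, 0.132,0.238,0,0,0,0,-0.39, 0.15,0.272,0,0,0,0,-0.39, 0.169,0.306,0,0,0,0,-0.39, 0.188,0.34,0,0,0,0,-0.39, 0.188,0.34,0,0,0,0,-0.39]'; python3 -c "
from h import *
rows([(0,-37,9),(-4,-37,14.5),(-4,30,14.5)])"
```

```text
clock: 13.37
tcp_pos: [0.5457, -0.1219, 0.0103]
orientation: [-0.0, 0.768, 0.64, 0.0]
wrist_force: [0.2, 0.8, -1.0]
finger_gap: 0.0261
grip_force: 0.0
t 13.37 tcp tray [  0.3 -22.7] z 10.3 F [ 0.2  0.8 -1. ] gap 26.1
turn z to tool x along slot: deg -0.08 frac -0.0005
(0, -37, 9) [-0.014 -0.07  -0.007]
(-4, -37, 14.5) [-0.034 -0.067  0.021]
(-4, 30, 14.5) [0.027 0.263 0.021]
```

The viewing budget is used up, so I'll check ring C by comparing with the w5 view (same pose) numerically.

```bash
python3 - <<'E'
from h import *
import cv2
p,d=eyes.read_camera("wrist");p=np.ascontiguousarray(p[...,::-1]);cv2.imwrite("pics/w8.png",p)
q=cv2.imread("pics/w5.png")
for n,(a,b,c,e) in dict(ring=(165,262,270,370),catch=(118,190,335,396)).items():
    m=cv2.minMaxLoc(cv2.matchTemplate(p,q[a:b,c:e],cv2.TM_CCOEFF_NORMED));print(n,m[1],m[3],"was",(c,a))
E
python3 -m jog '[-0.005,-0.04,0,0,0,0,-0.39, -0.014,-0.07,0.01,0,0,0,-0.7, -0.025,-0.067,0.021,0,0,0,-1, -0.034,-0.067,0.021,0,0,0,-1, -0.034,-0.067,0.021,0,0,0,-1, -0.034,-0.067,0.021,0,0,0,-1, -0.034,-0.067,0.021,0,0,0,-1]'; python3 -c "
from h import *
rows([(-4,-28,14.5),(-4,30,14.5)])"
```

```text
ring 0.9751144051551819 (270, 163) was (270, 165)
catch 0.9600383043289185 (334, 117) was (335, 118)
clock: 14.0
tcp_pos: [0.538, -0.1367, 0.0146]
orientation: [0.0, 0.769, 0.639, 0.0]
wrist_force: [0.6, 0.3, 0.1]
finger_gap: -0.0001
grip_force: 0.0
t 14.0 tcp tray [ -4.6 -38.6] z 14.6 F [0.6 0.3 0.1] gap -0.1
turn z to tool x along slot: deg 0.02 frac 0.0001
(-4, -28, 14.5) [ 0.012  0.052 -0.   ]
(-4, 30, 14.5) [ 0.065  0.337 -0.   ]
```

```bash
python3 -m jog '[0.012,0.05,0,0,0,0,-1, 0.018,0.08,0,0,0,0,-1, 0.023,0.11,0,0,0,0,-1, 0.028,0.14,0,0,0,0,-1, 0.034,0.17,0,0,0,0,-1, 0.039,0.2,0,0,0,0,-1, 0.045,0.23,0,0,0,0,-1, 0.05,0.26,0,0,0,0,-1, 0.055,0.285,0,0,0,0,-1, 0.06,0.31,0,0,0,0,-1, 0.065,0.333,0,0,0,0,-1, 0.065,0.333,0,0,0,0,-1]';  python3 -m jog '[-0.01,-0.05,0.003,0,0,0,-1, -0.01,-0.05,0.03,0,0,0,-1, -0.02,-0.1,0.1,0,0,0,-1, -0.026,-0.15,0.2,0,0,0,-1, -0.026,-0.15,0.2,0,0,0,-1, -0.026,-0.15,0.2,0,0,0,-1]'; python3 - <<'E'
from h import *
import cv2
p,d=eyes.read_camera("wrist");p=np.ascontiguousarray(p[...,::-1]);cv2.imwrite("pics/w9.png",p)
q=cv2.imread("pics/w6.png")
for n,(a,b,c,e) in dict(ringnear=(76,154,284,364),gate=(185,295,180,290),catch=(148,202,332,382),rail=(110,145,262,285)).items():
    m=cv2.minMaxLoc(cv2.matchTemplate(p,q[a:b,c:e],cv2.TM_CCOEFF_NORMED));print(n,m[1],m[3],"was",(c,a))
h=cv2.inRange(cv2.cvtColor(p,cv2.COLOR_BGR2HSV),(12,110,80),(32,255,255));ys,xs=np.nonzero(h[130:210,320:400])
print("brass top px",xs[ys.argmin()]+320,ys.min()+130)
g=cv2.HoughCircles(cv2.GaussianBlur(cv2.cvtColor(p[:200,270:380],cv2.COLOR_BGR2GRAY),(3,3),0),cv2.HOUGH_GRADIENT,1,50,param1=100,param2=20,minRadius=30,maxRadius=45);print(g)
rows([])
print("tip",l(wray((xs[ys.argmin()]+320,ys.min()+130),.0133)))
if g is not None:
    for c in g[0]: print(l(wray((c[0]+270,c[1]),.018)))
E
```

```text
clock: 15.0
tcp_pos: [0.5513, -0.069, 0.0145]
orientation: [-0.0, 0.769, 0.64, 0.0]
wrist_force: [-0.2, -0.6, 0.0]
finger_gap: -0.0001
grip_force: 0.0
clock: 15.5
tcp_pos: [0.5471, -0.1014, 0.056]
orientation: [0.001, 0.769, 0.639, 0.001]
wrist_force: [0.8, 0.5, -1.2]
finger_gap: -0.0
grip_force: 0.0
ringnear 0.9764948487281799 (282, 76) was (284, 76)
gate 0.9960688352584839 (179, 185) was (180, 185)
catch 0.9904108047485352 (331, 148) was (332, 148)
rail 0.988929271697998 (261, 110) was (262, 110)
brass top px 338 154
[[[ 50.5 115.5  37.4]
  [ 45.5  34.5  43.3]]]
t 15.55 tcp tray [-3.  -1.8] z 55.0 F [ 0.1  0.1 -0.9] gap -0.2
turn z to tool x along slot: deg 0.08 frac 0.0004
tip [ 8.5536181  39.43142556]
[-0.97870252 60.13275809]
[-3.37201208 98.12749822]
```

```bash
python3 -m jog '[0,-0.05,0.15,0,0,0,-1, 0,-0.1,0.3,0,0,0,-1, 0,-0.1,0.4,0,0,0,-1, 0,-0.1,0.4,0,0,0,-1, 0,-0.1,0.4,0,0,0,-1, 0,-0.1,0.4,0,0,0,-1]'; python3 -c "
from workcell import env
print(env.hand_in())"
```

```text
clock: 16.05
tcp_pos: [0.5451, -0.1195, 0.1331]
orientation: [-0.001, 0.769, 0.639, -0.0]
wrist_force: [0.1, 0.4, 0.1]
finger_gap: -0.0002
grip_force: 0.0
the job is handed in; nothing more can be done
None
```

All three flat rings were pushed flat into the slot one at a time, with the catch closed behind each in the wrist-camera checks and the tall ring untouched; the job was handed in at about 16 s, and no verdict was returned.

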